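# Put the large leather stamp away in its well

### The arm

A 7-joint arm with a two-finger parallel gripper is mounted at the origin on a cart in front of the work surface, level with it; the furniture and walls round the work are solid. World frame = base frame: x ahead of the robot, y to its left, z up, the work surface at z = 0. Lengths are in m, angles in rad, forces in N, time in s.
With the tool pointing down it reaches from about 0.425 to 0.875 m from the base axis. Payload 8.4 kg.
Tool frame: the origin (TCP) lies at the very end of the fingers, on their centre line; the grasp point (between the pads) lies 19 mm behind it (tcp_to_grasp is the distance from the TCP to the grasp point, in m); z points along the fingers, y is the line along which they close (so a half turn about z gives the same grasp; the last joint's range is limited). The gripper opens to 87 mm and grips with 3 to 60 N. Pads are 19 mm wide; open, the fingers measure 117 mm over their backs; the gripper's body (75 mm by 190 mm) begins 51 mm behind the grasp point.
Start: joints at [1.087, 0.333, 0.04, 1.465, -0.013, 1.343, -0.059], TCP at [0.244, -0.602, 0.223] pointing down, gripper open.
Joint ranges: [-2.58, 2.58], [-0.38, 2.09], [-1.3, 1.39], [0.25, 2.4], [-1.5, 4.64], [0.08, 2.09], [-2.65, 2.65]. Speed limits (rad/s): [2.22, 2.22, 2.79, 2.79, 3.14, 3.14, 3.14].

### API

Orientations are given as a 3x3 rotation matrix whose columns are the frame's x, y, z axes.
In Python, from cell import state, snapshot, sign_off, tcp_to_grasp gives the robot as it stands. The module is installed in compiled form; this text tells all that it offers.
- The arm moves only by the tool jog_arm, never from a script. Its argument "targets" is a list of rows, each an object of numbers: "wx", "wy", "wz": the turn, a rotation vector about the tool's x, y, z in degrees; "dx", "dy", "dz": the shift along the tool's x, y, z in m; "hand": the finger opening in m, from 0 to 0.087. A call has 1 to 8 rows; each row shifts and turns the commanded pose from where the row before left it, along the tool's axes as they then stand; what a row does not reach is not made up. A row lasts 1/8 s, in which the tool goes at most 62.5 mm and 10.7 degrees, less where a joint would pass 70% of its speed; a pose out of reach is approached as far as the arm can. A call is refused whole if a number of a shift passes 0.0625 or a number of a turn 10.7, either way. A call with a gripper value outside its range is refused whole. The fingers move at their own pace and stop on an object; "newtons" is the grip in N (left out, the last holds). Time passes only in rows, so rows that do not move let the fingers close. It gives the time, the measured TCP pose, the force, the opening and the grip force at its end, in the units of the state.
- state(): the state, without advancing time (a new reading comes with each control period).
- snapshot(name): name is "scene" or "top" or "wrist"; returns a dict with "image" (384x512x3 uint8, blue, green, red), "vfov" (degrees; the focal length in pixels is half the picture's height over the tangent of half this angle, whatever the lens; pixels are square), "cx", "cy" (the principal point, pixels), "distortion" ([k1, k2, p1, p2, k3] as OpenCV has them; the pictures are not rectified), "R" (3x3) and "t" (3): a world point X has camera coordinates R X + t. Camera axes: x right, y down, z forward; pixel columns grow to the right and rows downward; lengths in m; the calibration is good to about 2 mm. A picture is of the moment at which its call begins. There is no depth.
- sign_off(): hands the job in; it is judged then, once.
The state is a dict: "time": time; "joints": joint angles; "dq": joint speeds; "tau": joint torques, N m; "position": TCP position; "orientation": TCP orientation; "force": force on the tool from outside, world axes, zero at the start; "ft_torque": the same for the moment, N m; "finger_gap": finger opening in m; "finger_force": force on a finger pad.
Only numpy, scipy, OpenCV 4.12 (cv2) and the standard library are available. Lean on these libraries where they do the work, as an engineer would, in place of code of your own. Each camera call takes 0.05 s, during which the arm holds its last target. There are 200 camera calls.

### The job

The large leather stamp (the thick one with the bulbous handle) is finished with: put it away in the wide round well of the wooden stamp block. Lower it in without dropping it, so that it stands upright on the bottom of the well, and let go. The small slim stamp and the ribbon spool are still in use: leave them where they stand.

Things in the scene. Friction and masses are not known exactly. Their poses are not given: they have to be found in the camera images.
- large_stamp_center (a point): The large leather stamp, standing upright on its foot: 72 mm tall, foot round, 28 mm wide up to 24 mm above its underside; above that a plain wooden handle that swells to about 25 mm wide near its rounded top; 60 g. The point is on its axis, half-way up (36 mm above its underside); z is its axis, pointing up. Grip it by the handle, 10 to 22 mm above this point, so that the fingertips stay above the block when it stands in the well; any direction round the axis will do.
- small_stamp_center (a point): The small leather stamp, a bystander, standing upright: 63 mm tall, 22 mm wide, slim dark wooden handle. The point is on its axis, half-way up (31.5 mm above its underside).
- spool_center (a point): A wooden ribbon spool, a bystander, standing on its flange: about 50 mm wide and 36 mm tall. The point is on its axis, half-way up (18 mm).
- wide_well (a point): Centre of the mouth of the wide well in the stamp block. The block is fixed to the worktop: dark wood, 74 x 134 mm, on a slightly larger plinth (86 x 146 mm), its flat top 28 mm above the worktop, and may be turned any way. The wide well is a vertical round bore, 48 mm across and 22 mm deep, so that its floor lies 6 mm above the worktop; z points up, the block's long side runs along y.
- narrow_well (a point): Centre of the mouth of the narrow well in the same block, 66 mm from the wide one along the block: a round bore 25 mm across and 22 mm deep, too small for the large stamp; it stays empty.
There are look-alikes about, which are no part of the job. There is more than one size of the part that bears wide_well; the job needs the larger.

How it is judged:
At the end, for the whole second after the job is handed in: The large stamp stands in the wide well, its centre within 18 mm of the well's axis and 34 to 48 mm above the worktop (42 mm when it rests on the well's floor), upright within 10 degrees, at rest; the small stamp and the spool are within 30 mm of where they stood (horizontal distance between large_stamp_center and wide_well below 0.018 m and height (world z) of large_stamp_center between 0.034 and 0.048 m and angle between large_stamp_center's own z axis and vertical below 0.175 rad and linear speed of large_stamp below 0.02 m/s and distance of each of small_stamp_center, spool_center from where it was at the start of the episode below 0.03 m); the robot touches nothing.
It fails at once if the small stamp is moved by more than 30 mm (distance of small_stamp_center from where it was at the start of the episode above 0.03 m).
It fails at once if the spool is moved by more than 30 mm (distance of spool_center from where it was at the start of the episode above 0.03 m).
It fails at once if the large stamp is dropped (falls free of the fingers at more than 0.55 m/s, about 15 mm of fall) (linear speed of large_stamp above 0.55 m/s and contact force between the fingers and large_stamp below 0.05 N).
It also fails if it takes over 35 s, if anything falls off the work surface, if the arm or the gripper's body presses on something with over 40 N, if the wrist force passes 120 N, or if a joint passes its speed limit or range.

## Working session

There is one attempt and no reset: what is moved stays moved. The work goes in short steps, Python scripts to look and compute and a tool call to move; the robot and the scene stay as the last step left them, time stands still between calls to the robot, and variables do not carry over. Pictures are saved under pics/ and viewed, at most 10 in all, crops included, and the job is handed in when it is done.

Besides the shell and the picture viewer there is one more tool, called after "Request:" as name(argument=value, ...), one argument or row to a line, values as JSON. jog_arm: Moves the arm, as the interface text tells. Its arguments: {"type":"object","properties":{"targets":{"type":"array"},"newtons":{"type":"number"}},"required":["targets"]}

```bash
mkdir -p pics
cat > h.py <<'E'
import cv2, numpy as np
from cell import state, snapshot, tcp_to_grasp
def K(s):
    f=192/np.tan(np.radians(s["vfov"])/2); return np.array([[f,0,s["cx"]],[0,f,s["cy"]],[0,0,1.]])
def ray(s,uv):
    p=cv2.undistortPoints(np.array(uv,float).reshape(-1,1,2),K(s),np.array(s["distortion"],float)).reshape(-1,2)
    R=np.array(s["R"]);t=np.array(s["t"])
    d=np.c_[p,np.ones(len(p))]@R
    return -R.T@t,d
def onz(s,uv,z):
    c,d=ray(s,uv); return c+d*((z-c[2])/d[:,2])[:,None]
def proj(s,X):
    return cv2.projectPoints(np.array(X,float).reshape(-1,1,3),cv2.Rodrigues(np.array(s["R"],float))[0],np.array(s["t"],float),K(s),np.array(s["distortion"],float))[0].reshape(-1,2)
E
python3 - <<'E'
from h import *
import pickle
for n in ["scene","top"]:
    s=snapshot(n); pickle.dump(s,open(n+".pkl","wb")); cv2.imwrite(f"pics/{n}1.png",cv2.resize(s["image"],(800,600)))
    c,_=ray(s,[[0,0]]); print(n,s["vfov"],c,s["distortion"],s["cx"],s["cy"])
    print(onz(s,[[256,192]],0))
st=state();print(st["time"],st["position"],np.round(st["orientation"],3),st["finger_gap"],tcp_to_grasp)
E
```

```text
scene 50.58613035147135 [-0.04404481  0.57724572  0.53014823] [-0.0617215  0.         0.         0.         0.       ] 253.6759240033892 189.95184703505592
[[0.59350918 0.10378849 0.        ]]
top 53.75000009850253 [0.41839748 0.15531496 0.91950325] [-0.05965023  0.          0.          0.          0.        ] 261.6432758758364 192.27637801801038
[[0.4928698  0.15599454 0.        ]]
0.1 [ 0.24384363 -0.60209893  0.22175439] [[ 0.927  0.375 -0.001]
 [ 0.375 -0.927  0.001]
 [-0.    -0.001 -1.   ]] 0.08722228701067467 0.0187
```

View pics/top1.png

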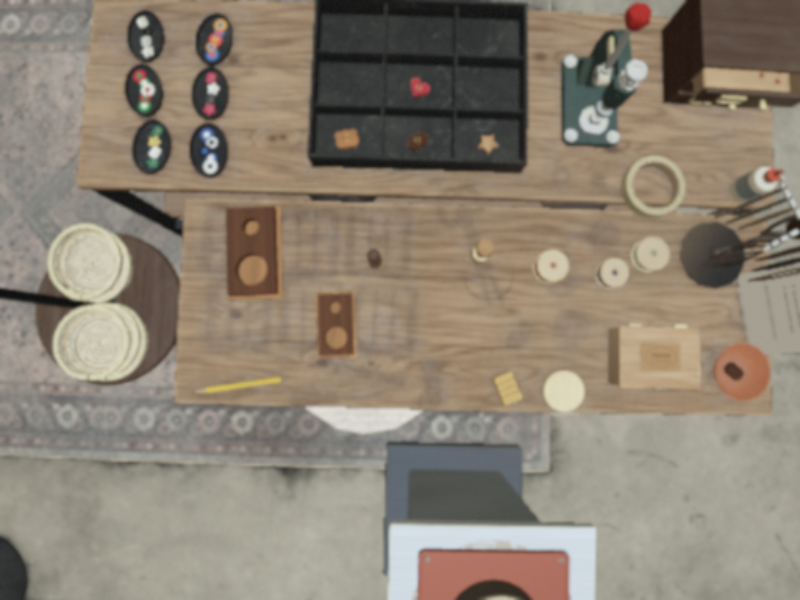

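View pics/scene1.png

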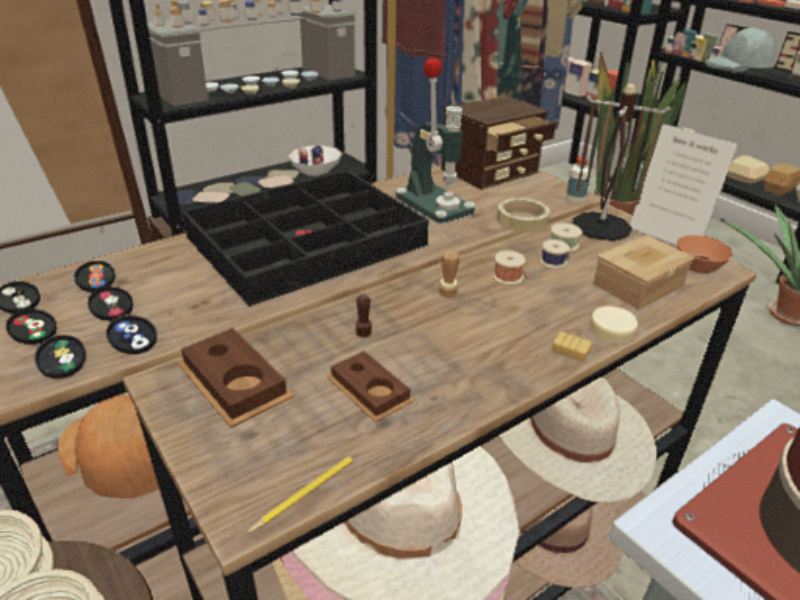

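The top picture shows the larger block at about (252,250), its wide well at (253,270). The large stamp, with its pale foot and bulbous handle, is near (485,248), the small dark stamp at (374,258) and the spools from (553,266) rightwards. The small block at (336,325) is a look-alike. In the scene view the large stamp is at (450,272) and the wide well at (243,377).

Run:
```python
from h import *
import pickle
T=pickle.load(open("top.pkl","rb"));S=pickle.load(open("scene.pkl","rb"))
q=lambda *p: np.array(p)/1.5625
print("well top",onz(T,q([253,270]),.01),"scene",onz(S,q([243,377]),.02))
print("narrow",onz(T,q([251,227]),.02))
print("stamp head top",onz(T,q([486,246]),.062),"foot",onz(T,q([480,255]),.012))
print("stamp scene head",onz(S,q([450,261]),.055),"foot",onz(S,q([449,288]),.012))
print("small",onz(T,q([374,258]),.03),"spool",onz(T,q([553,266]),.036), onz(T,q([[614,272],[651,254]]),.036))
# block contour
hsv=cv2.cvtColor(T["image"],cv2.COLOR_BGR2HSV)
m=((hsv[...,2]<105)).astype(np.uint8)
m[:, :135]=0;m[:,190:]=0;m[:128]=0;m[195:]=0
cs,_=cv2.findContours(m,cv2.RETR_EXTERNAL,cv2.CHAIN_APPROX_NONE)
c=max(cs,key=cv2.contourArea);P=onz(T,c[:,0],.028)[:,:2].astype(np.float32);print(cv2.minAreaRect(P), cv2.contourArea(c))
```

```text
well top [[0.53235018 0.38476351 0.01      ]] scene [[0.53944789 0.37964236 0.02      ]]
narrow [[0.5977455  0.38868427 0.02      ]]
stamp head top [[0.57092861 0.03183086 0.062     ]] foot [[0.56540053 0.03377691 0.012     ]]
stamp scene head [[0.57051682 0.0298918  0.055     ]] foot [[0.56403838 0.03365595 0.012     ]]
small [[0.55319468 0.19712287 0.03      ]] spool [[ 0.54806589 -0.0744428   0.036     ]] [[ 0.54173397 -0.16858025  0.036     ]
 [ 0.57133834 -0.22669433  0.036     ]]
((0.5598585605621338, 0.3838947117328644), (0.13135215640068054, 0.07187722623348236), 3.091097354888916) 1478.5
```

Request:
jog_arm(
  targets=[
    {"dx":0.036,"dy":-0.045,"hand":0.087},
    {"dx":0.036,"dy":-0.045},
    {"dx":0.036,"dy":-0.045},
    {"dx":0.036,"dy":-0.045},
    {"dx":0.047,"dy":-0.0375},
    {"dx":0.047,"dy":-0.0375},
    {"dx":0.047,"dy":-0.0375},
    {"dx":0.047,"dy":-0.0375},
  ],
)

```text
invalid input
```

Request:
jog_arm(
  targets=[
    {"wx":0,"wy":0,"wz":0,"dx":0.036,"dy":-0.045,"dz":0,"hand":0.087},
    {"wx":0,"wy":0,"wz":0,"dx":0.036,"dy":-0.045,"dz":0,"hand":0.087},
  ],
  newtons=20,
)

```text
time: 0.35
position: [0.277, -0.4905, 0.2217]
orientation: [[0.927, 0.374, -0.001], [0.374, -0.927, 0.001], [-0.0, -0.001, -1.0]]
force: [1.4, 0.4, 0.0]
finger_gap: 0.0869
finger_force: 0.0
```

Request:
jog_arm(
  targets=[
    {"wx":0,"wy":0,"wz":0,"dx":0.036,"dy":-0.045,"dz":0,"hand":0.087},
    {"wx":0,"wy":0,"wz":0,"dx":0.036,"dy":-0.045,"dz":0,"hand":0.087},
    {"wx":0,"wy":0,"wz":0,"dx":0.047,"dy":-0.0375,"dz":0,"hand":0.087},
    {"wx":0,"wy":0,"wz":0,"dx":0.047,"dy":-0.0375,"dz":0,"hand":0.087},
    {"wx":0,"wy":0,"wz":0,"dx":0.047,"dy":-0.0375,"dz":0,"hand":0.087},
    {"wx":0,"wy":0,"wz":0,"dx":0.047,"dy":-0.0375,"dz":0,"hand":0.087},
  ],
  newtons=20,
)

```text
time: 1.1
position: [0.4283, -0.1702, 0.2225]
orientation: [[0.927, 0.375, 0.0], [0.375, -0.927, -0.0], [-0.0, 0.0, -1.0]]
force: [1.4, -1.8, 0.4]
finger_gap: 0.087
finger_force: 0.0
```

Request:
jog_arm(
  targets=[
    {"wx":0,"wy":0,"wz":0,"dx":0.041,"dy":-0.027,"dz":0,"hand":0.087},
    {"wx":0,"wy":0,"wz":0,"dx":0.041,"dy":-0.027,"dz":0,"hand":0.087},
    {"wx":0,"wy":0,"wz":0,"dx":0.041,"dy":-0.027,"dz":0,"hand":0.087},
    {"wx":0,"wy":0,"wz":0,"dx":0.041,"dy":-0.027,"dz":0,"hand":0.087},
    {"wx":0,"wy":0,"wz":0,"dx":0.041,"dy":-0.027,"dz":0,"hand":0.087},
    {"wx":0,"wy":0,"wz":0,"dx":0,"dy":0,"dz":0,"hand":0.087},
  ],
  newtons=20,
)

```text
time: 1.85
position: [0.5678, 0.0345, 0.2219]
orientation: [[0.925, 0.381, -0.001], [0.381, -0.925, 0.003], [0.0, -0.003, -1.0]]
force: [0.2, -0.2, -0.2]
finger_gap: 0.0872
finger_force: 0.0
```

Run:
```python
from h import *
import pickle
s=snapshot("wrist"); pickle.dump(s,open("w1.pkl","wb")); cv2.imwrite("pics/w1.png",cv2.resize(s["image"],(768,576)))
st=state();print(st["time"],st["position"],ray(s,[[256,192]])); print(proj(s,[[.568,.032,.072],[.568,.032,0]])*1.5)
```

```text
1.9 [0.5671984  0.03190578 0.22184896] (array([0.63069577, 0.06018334, 0.38396083]), array([[-0.24065692, -0.06897529, -0.9685273 ]]))
[[399.51440724 272.50272177]
 [398.96749078 254.70565361]]
```

View pics/w1.png

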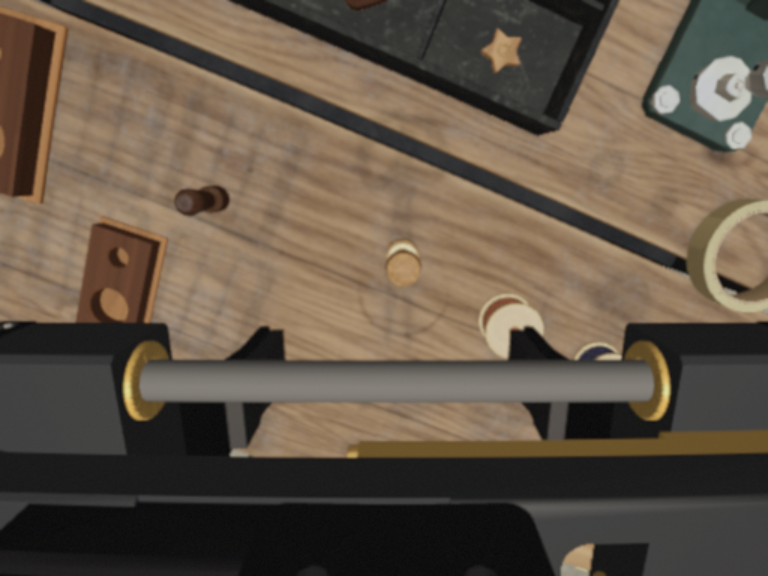

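The wrist view shows the stamp head at (403,267) and its foot edge at (402,246). The fingers straddle it near x≈400, and the small stamp at (185,200) is clear. The nearest spool is at (515,330), to the finger side.

Run:
```python
from h import *
import pickle
s=pickle.load(open("w1.pkl","rb"))
im=s["image"]; hsv=cv2.cvtColor(im,cv2.COLOR_BGR2HSV); print(hsv[178,268],hsv[163,268],hsv[178,240])
m=((hsv[...,1]>100)&(hsv[...,2]>120)).astype(np.uint8); k=np.zeros_like(m);k[150:200,245:295]=1;m&=k
cs,_=cv2.findContours(m,cv2.RETR_EXTERNAL,cv2.CHAIN_APPROX_NONE); c=max(cs,key=cv2.contourArea)
print(cv2.minEnclosingCircle(c)); 
print(onz(s,[[403/1.5,267/1.5]],.066),onz(s,[cv2.minEnclosingCircle(c)[0]],.066))
print("foot",onz(s,[[402/1.5,239/1.5]],.024),"spool",onz(s,[[515/1.5,330/1.5]],.036))
print("small",onz(s,[[185/1.5,200/1.5]],.06))
```

```text
[ 16 100 183] [ 23  52 216] [ 15  94 147]
((268.6019287109375, 177.62135314941406), 12.8921480178833)
[[0.57153475 0.03068214 0.066     ]] [[0.57189613 0.03090885 0.066     ]]
foot [[0.58475713 0.03641555 0.024     ]] spool [[ 0.55222933 -0.07803393  0.036     ]]
small [[0.55624066 0.19410818 0.06      ]]
```

Request:
jog_arm(
  targets=[
    {"wx":0,"wy":0,"wz":0,"dx":0.0035,"dy":0.0025,"dz":0.035,"hand":0.087},
    {"wx":0,"wy":0,"wz":0,"dx":0,"dy":0,"dz":0.045,"hand":0.087},
    {"wx":0,"wy":0,"wz":0,"dx":0,"dy":0,"dz":0.035,"hand":0.087},
    {"wx":0,"wy":0,"wz":0,"dx":0,"dy":0,"dz":0.03,"hand":0.087},
    {"wx":0,"wy":0,"wz":0,"dx":0,"dy":0,"dz":0.025,"hand":0.087},
    {"wx":0,"wy":0,"wz":0,"dx":0,"dy":0,"dz":0.019,"hand":0.087},
    {"wx":0,"wy":0,"wz":0,"dx":0,"dy":0,"dz":0,"hand":0.087},
  ],
  newtons=20,
)

```text
time: 2.78
position: [0.5702, 0.0282, 0.0324]
orientation: [[0.927, 0.375, -0.002], [0.375, -0.927, -0.0], [-0.002, -0.001, -1.0]]
force: [-0.2, -0.7, 1.2]
finger_gap: 0.087
finger_force: 0.0
```

Run:
```python
from h import *
import pickle
s=snapshot("wrist"); pickle.dump(s,open("w2.pkl","wb")); cv2.imwrite("pics/w2.png",cv2.resize(s["image"],(768,576)))
st=state();print(st["time"],st["position"])
```

```text
2.825 [0.57110309 0.02858903 0.03355325]
```

View pics/w2.png

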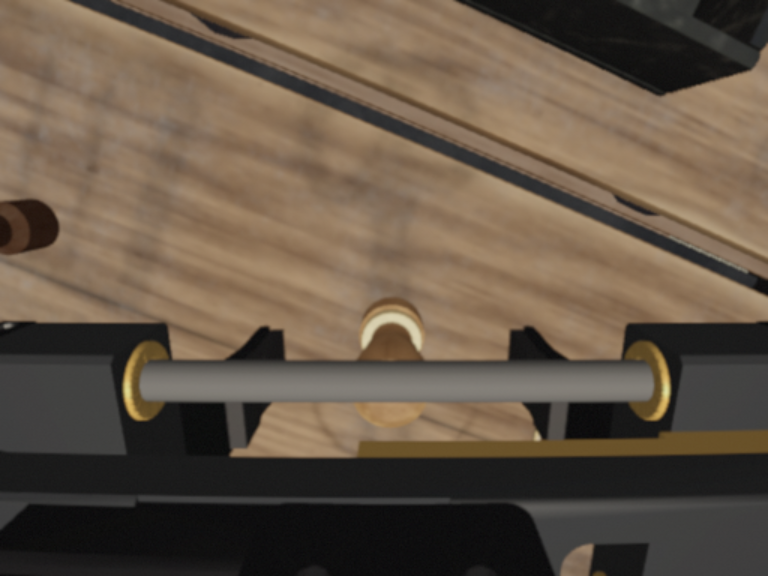

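The stamp stands between the open fingers, at column 391 against the finger midpoint of about 397, so it is 1–2 mm off. I correct that and close.

Request:
jog_arm(
  targets=[
    {"wx":0,"wy":0,"wz":0,"dx":0.001,"dy":-0.002,"dz":0,"hand":0.087},
    {"wx":0,"wy":0,"wz":0,"dx":0,"dy":0,"dz":0,"hand":0.04},
    {"wx":0,"wy":0,"wz":0,"dx":0,"dy":0,"dz":0,"hand":0.03},
    {"wx":0,"wy":0,"wz":0,"dx":0,"dy":0,"dz":0,"hand":0.01},
    {"wx":0,"wy":0,"wz":0,"dx":0,"dy":0,"dz":0,"hand":0.01},
    {"wx":0,"wy":0,"wz":0,"dx":0,"dy":0,"dz":0,"hand":0.01},
    {"wx":0,"wy":0,"wz":0,"dx":0,"dy":0,"dz":0,"hand":0.01},
  ],
  newtons=20,
)

```text
time: 3.7
position: [0.5715, 0.0313, 0.0335]
orientation: [[0.927, 0.375, -0.0], [0.375, -0.927, 0.0], [-0.0, -0.0, -1.0]]
force: [0.3, -0.8, 0.1]
finger_gap: 0.0355
finger_force: 0.0
```

Request:
jog_arm(
  targets=[
    {"wx":0,"wy":0,"wz":0,"dx":0,"dy":0,"dz":0,"hand":0.01},
    {"wx":0,"wy":0,"wz":0,"dx":0,"dy":0,"dz":0,"hand":0.01},
    {"wx":0,"wy":0,"wz":0,"dx":0,"dy":0,"dz":0,"hand":0.01},
    {"wx":0,"wy":0,"wz":0,"dx":0,"dy":0,"dz":0,"hand":0.01},
  ],
  newtons=20,
)

```text
time: 4.2
position: [0.5716, 0.0313, 0.0336]
orientation: [[0.927, 0.375, 0.0], [0.375, -0.927, -0.0], [0.0, 0.0, -1.0]]
force: [-0.7, -0.2, 1.2]
finger_gap: 0.024
finger_force: 19.6
```

Request:
jog_arm(
  targets=[
    {"wx":0,"wy":0,"wz":0,"dx":0,"dy":0,"dz":-0.015,"hand":0.01},
    {"wx":0,"wy":0,"wz":0,"dx":0,"dy":0,"dz":-0.03,"hand":0.01},
    {"wx":0,"wy":0,"wz":0,"dx":0,"dy":0,"dz":-0.04,"hand":0.01},
    {"wx":0,"wy":0,"wz":0,"dx":0,"dy":0,"dz":-0.035,"hand":0.01},
    {"wx":0,"wy":0,"wz":0,"dx":0,"dy":0,"dz":0,"hand":0.01},
  ],
  newtons=20,
)

```text
time: 4.82
position: [0.5734, 0.0318, 0.1576]
orientation: [[0.927, 0.375, 0.006], [0.376, -0.927, 0.0], [0.006, 0.002, -1.0]]
force: [-0.4, -1.1, -0.7]
finger_gap: 0.024
finger_force: 19.7
```

Request:
jog_arm(
  targets=[
    {"wx":0,"wy":0,"wz":0,"dx":0.0098,"dy":-0.0346,"dz":0,"hand":0.01},
    {"wx":0,"wy":0,"wz":0,"dx":0.0145,"dy":-0.051,"dz":0,"hand":0.01},
    {"wx":0,"wy":0,"wz":0,"dx":0.0145,"dy":-0.051,"dz":0,"hand":0.01},
    {"wx":0,"wy":0,"wz":0,"dx":0.0145,"dy":-0.051,"dz":0,"hand":0.01},
    {"wx":0,"wy":0,"wz":0,"dx":0.0145,"dy":-0.051,"dz":0,"hand":0.01},
    {"wx":0,"wy":0,"wz":0,"dx":0.0145,"dy":-0.051,"dz":0,"hand":0.01},
    {"wx":0,"wy":0,"wz":0,"dx":0.0145,"dy":-0.051,"dz":0,"hand":0.01},
    {"wx":0,"wy":0,"wz":0,"dx":0,"dy":0,"dz":0,"hand":0.01},
  ],
  newtons=20,
)

```text
time: 5.82
position: [0.5299, 0.3888, 0.153]
orientation: [[0.924, 0.382, -0.003], [0.382, -0.924, 0.002], [-0.002, -0.003, -1.0]]
force: [-0.6, 0.1, -0.4]
finger_gap: 0.024
finger_force: 19.7
```

Run:
```python
from h import *
import pickle
s=snapshot("wrist"); pickle.dump(s,open("w3.pkl","wb")); cv2.imwrite("pics/w3.png",cv2.resize(s["image"],(768,576)))
s=snapshot("scene"); pickle.dump(s,open("s3.pkl","wb")); cv2.imwrite("pics/s3.png",cv2.resize(s["image"][100:340,60:380],(800,600)))
st=state();print(st["time"],st["position"])
```

```text
5.925 [0.53272729 0.38360653 0.15283575]
```

View pics/w3.png

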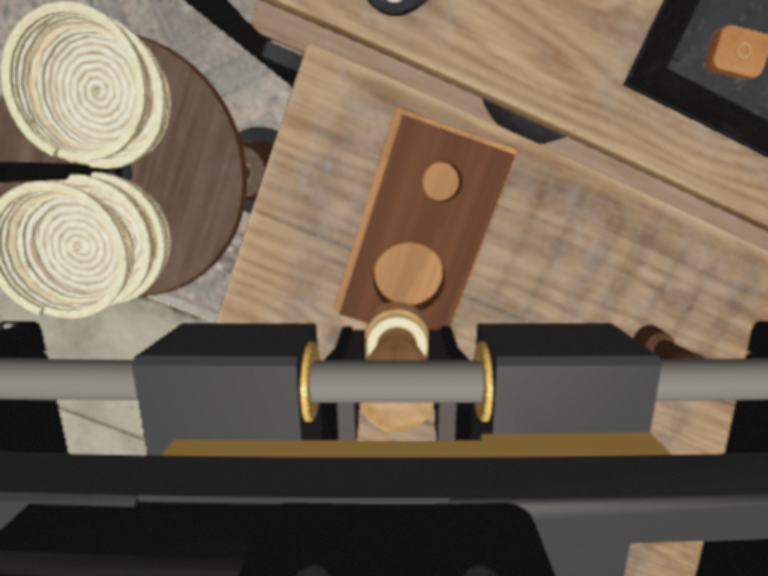

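View pics/s3.png

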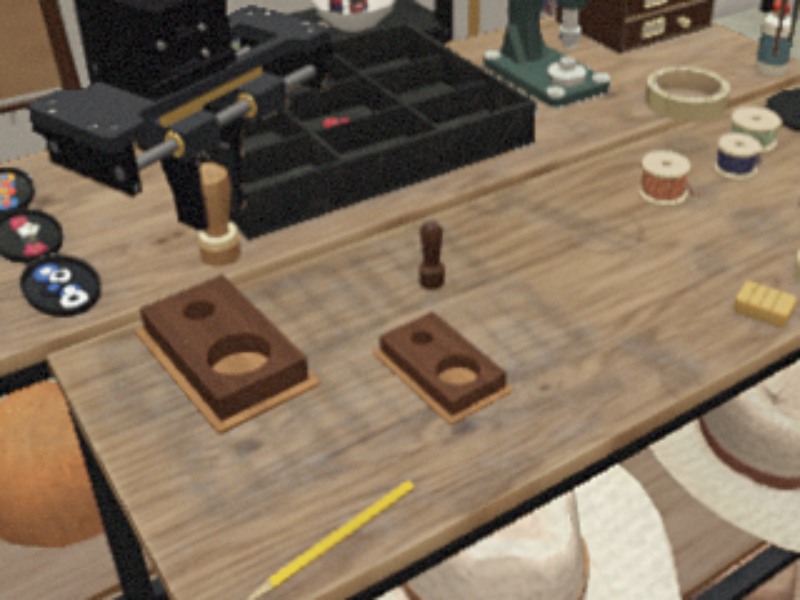

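The wrist view shows the wide well at about (408,275), the narrow one at (441,182), and the stamp upright in the fingers with its foot at (397,330). In the scene crop the well mouth is centred at about (239,354), and the bystanders have not moved.

Run:
```python
from h import *
import pickle
s=pickle.load(open("w3.pkl","rb"));S=pickle.load(open("s3.pkl","rb"))
hsv=cv2.cvtColor(s["image"],cv2.COLOR_BGR2HSV);v=hsv[...,2]
print(v[182,240:305:2]);print(v[155:212:2,272])
m=(v>118).astype(np.uint8);k=np.zeros_like(m);k[150:215,243:302]=1;m&=k
n,l,st,ce=cv2.connectedComponentsWithStats(m)
i=l[182,272];print(st[i],ce[i],n)
print("floor",onz(s,[ce[i]],.006))
for z in(.006,.028):
  print(z,onz(s,np.array([[374,272],[443,278],[408,241],[408,310]])/1.5,z)[:,:2])
print("wrist mouth c",onz(s,[[408.5/1.5,275.5/1.5]],.028),"scene mouth c",onz(S,[[155.6,241.6]],.028))
print("narrow",onz(s,[[441/1.5,182/1.5]],.02))
print("proj well at .534,.383:",proj(s,[[.534,.383,.028]])*1.5, (proj(S,[[.534,.383,.028]])-[60,100])*2.5)
```

```text
[105 105 107 109 104 162 182 180 179 179 178 177 177 174 169 168 169 170
 171 176 182 184 189 189 185 188 192 158  93 110 106 106 106]
[114 113 111 137 176 177 174 172 170 169 169 169 170 170 169 169 168 169
 171 176 179 181 181 175 130 121 161 200 166]
[ 246  161   49   54 1860] [270.55483871 186.03010753] 5
floor [[0.52772165 0.38060223 0.006     ]]
0.006 [[0.52382635 0.40339491]
 [0.53852668 0.35651516]
 [0.55336467 0.38973921]
 [0.50711362 0.37024182]]
0.028 [[0.52875402 0.40419429]
 [0.5424075  0.360653  ]
 [0.55618883 0.39151106]
 [0.51323147 0.37340214]]
wrist mouth c [[0.53525542 0.38233117 0.028     ]] scene mouth c [[0.52936623 0.38299845 0.028     ]]
narrow [[0.59854311 0.3860884  0.02      ]]
proj well at .534,.383: [[406.82404505 276.83765657]] [[236.43493843 350.65699254]]
```

Request:
jog_arm(
  targets=[
    {"wx":0,"wy":0,"wz":0,"dx":0,"dy":0.001,"dz":0.03,"hand":0.01},
    {"wx":0,"wy":0,"wz":0,"dx":0,"dy":0,"dz":0.03,"hand":0.01},
    {"wx":0,"wy":0,"wz":0,"dx":0,"dy":0,"dz":0.02,"hand":0.01},
    {"wx":0,"wy":0,"wz":0,"dx":0,"dy":0,"dz":0.015,"hand":0.01},
    {"wx":0,"wy":0,"wz":0,"dx":0,"dy":0,"dz":0.01,"hand":0.01},
    {"wx":0,"wy":0,"wz":0,"dx":0,"dy":0,"dz":0,"hand":0.01},
  ],
  newtons=20,
)

```text
time: 6.68
position: [0.5337, 0.3823, 0.0483]
orientation: [[0.927, 0.375, -0.0], [0.375, -0.927, -0.0], [-0.001, 0.0, -1.0]]
force: [-0.0, 1.0, -0.7]
finger_gap: 0.0237
finger_force: 19.7
```

Request:
jog_arm(
  targets=[
    {"wx":0,"wy":0,"wz":0,"dx":0,"dy":0,"dz":0.004,"hand":0.01},
    {"wx":0,"wy":0,"wz":0,"dx":0,"dy":0,"dz":0.002,"hand":0.01},
    {"wx":0,"wy":0,"wz":0,"dx":0,"dy":0,"dz":0,"hand":0.01},
    {"wx":0,"wy":0,"wz":0,"dx":0,"dy":0,"dz":0,"hand":0.01},
  ],
  newtons=20,
)

```text
time: 7.18
position: [0.5339, 0.3825, 0.0428]
orientation: [[0.927, 0.375, 0.0], [0.375, -0.927, 0.0], [0.0, -0.0, -1.0]]
force: [0.4, -0.6, 0.6]
finger_gap: 0.0238
finger_force: 19.7
```

Request:
jog_arm(
  targets=[
    {"wx":0,"wy":0,"wz":0,"dx":0,"dy":0,"dz":0.0015,"hand":0.01},
    {"wx":0,"wy":0,"wz":0,"dx":0,"dy":0,"dz":0.0015,"hand":0.01},
    {"wx":0,"wy":0,"wz":0,"dx":0,"dy":0,"dz":0,"hand":0.01},
    {"wx":0,"wy":0,"wz":0,"dx":0,"dy":0,"dz":0,"hand":0.01},
  ],
  newtons=20,
)

```text
time: 7.68
position: [0.5338, 0.3825, 0.0396]
orientation: [[0.927, 0.375, 0.0], [0.375, -0.927, 0.0], [0.0, -0.0, -1.0]]
force: [-0.1, -0.8, 0.5]
finger_gap: 0.0239
finger_force: 19.6
```

Run:
```python
from h import *
s=snapshot("scene"); cv2.imwrite("pics/s4.png",cv2.resize(s["image"][180:300,90:250],(800,600)))
st=state();print(st["time"],st["position"],st["force"])
```

```text
7.725 [0.53381247 0.38244254 0.03961885] [ 0.11566476 -0.68868539  1.13040274]
```

View pics/s4.png

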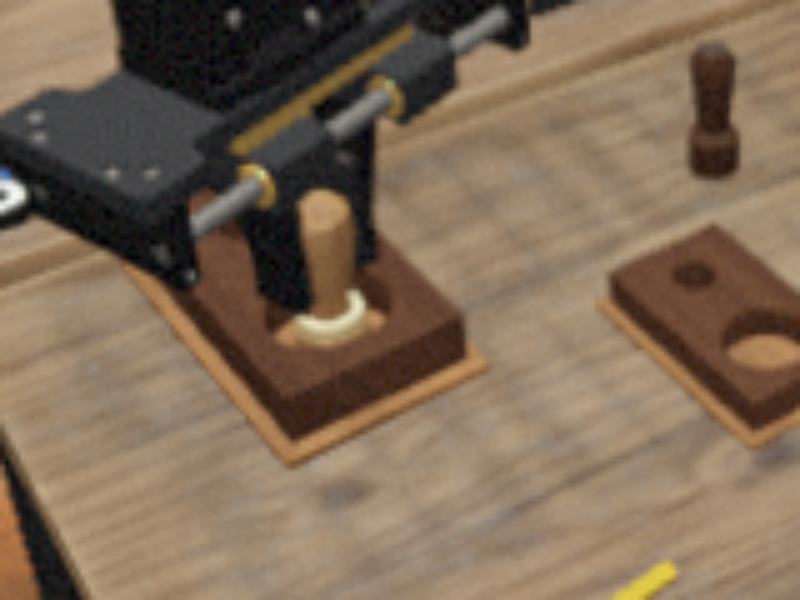

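The stamp is in the well, upright and about central (foot ring at (333,315), mouth around (330,310)). I feel for the floor next.

Request:
jog_arm(
  targets=[
    {"wx":0,"wy":0,"wz":0,"dx":0,"dy":0,"dz":0.0005,"hand":0.01},
    {"wx":0,"wy":0,"wz":0,"dx":0,"dy":0,"dz":0.0005,"hand":0.01},
    {"wx":0,"wy":0,"wz":0,"dx":0,"dy":0,"dz":0,"hand":0.01},
  ],
  newtons=20,
)

```text
time: 8.1
position: [0.5345, 0.3827, 0.0395]
orientation: [[0.927, 0.375, 0.002], [0.375, -0.927, 0.001], [0.002, -0.0, -1.0]]
force: [-0.3, -1.9, 6.4]
finger_gap: 0.0239
finger_force: 19.3
```

Request:
jog_arm(
  targets=[
    {"wx":0,"wy":0,"wz":0,"dx":0,"dy":0,"dz":-0.0008,"hand":0.01},
    {"wx":0,"wy":0,"wz":0,"dx":0,"dy":0,"dz":0,"hand":0.028},
    {"wx":0,"wy":0,"wz":0,"dx":0,"dy":0,"dz":0,"hand":0.04},
    {"wx":0,"wy":0,"wz":0,"dx":0,"dy":0,"dz":0,"hand":0.06},
    {"wx":0,"wy":0,"wz":0,"dx":0,"dy":0,"dz":0,"hand":0.07},
    {"wx":0,"wy":0,"wz":0,"dx":0,"dy":0,"dz":0,"hand":0.07},
    {"wx":0,"wy":0,"wz":0,"dx":0,"dy":0,"dz":0,"hand":0.07},
  ],
  newtons=20,
)

```text
time: 8.98
position: [0.5338, 0.3824, 0.0394]
orientation: [[0.927, 0.375, -0.0], [0.375, -0.927, -0.0], [-0.0, -0.0, -1.0]]
force: [-0.2, 0.5, 0.4]
finger_gap: 0.0665
finger_force: 0.0
```

Request:
jog_arm(
  targets=[
    {"wx":0,"wy":0,"wz":0,"dx":0,"dy":0,"dz":-0.02,"hand":0.07},
    {"wx":0,"wy":0,"wz":0,"dx":0,"dy":0,"dz":-0.04,"hand":0.07},
    {"wx":0,"wy":0,"wz":0,"dx":0,"dy":0,"dz":-0.04,"hand":0.07},
    {"wx":0,"wy":0,"wz":0,"dx":0,"dy":0,"dz":-0.03,"hand":0.07},
    {"wx":0,"wy":0,"wz":0,"dx":0,"dy":0,"dz":0,"hand":0.07},
    {"wx":0,"wy":0,"wz":0,"dx":0,"dy":0,"dz":0,"hand":0.07},
  ],
  newtons=20,
)

```text
time: 9.72
position: [0.5337, 0.3823, 0.1698]
orientation: [[0.927, 0.375, 0.0], [0.375, -0.927, 0.0], [0.0, 0.0, -1.0]]
force: [0.5, -0.2, 0.4]
finger_gap: 0.0702
finger_force: 0.0
```

Run:
```python
from h import *
s=snapshot("scene"); cv2.imwrite("pics/s5.png",cv2.resize(s["image"][120:300,90:330],(800,600)))
st=state();print(st["time"],st["position"],st["force"],np.abs(st["dq"]).max())
```

```text
9.775 [0.53347594 0.3820929  0.16901624] [-0.2695838   1.12841358  0.4786195 ] 0.011160023083399981
```

View pics/s5.png

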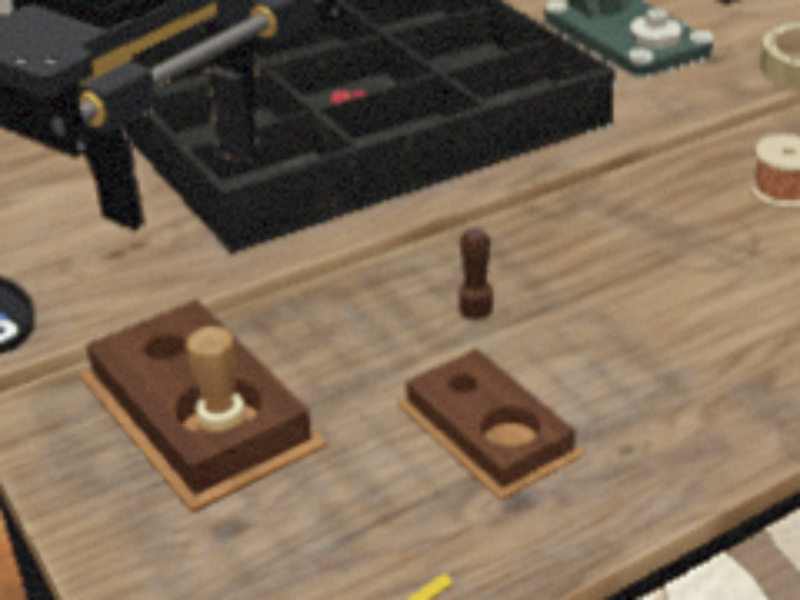

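The stamp stands upright in the wide well (foot at (219,410)) and the gripper is clear above it. The small stamp (475,275) and the spool (785,170) have not moved.

```bash
python3 -c "
from cell import sign_off; print(sign_off())"
```

```text
the job is handed in; nothing more can be done
None
```

The large stamp stands upright on the floor of the wide well and is released, the small stamp and spool look unmoved in the last picture, and the job is handed in after about 10 s; no verdict came back.

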